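Push the shim block home into the clamped corner

ROBOT

A 6-joint arm with a two-finger parallel gripper is mounted at the origin on the work surface. World frame = base frame: x ahead of the robot, y to its left, z up, the work surface at z = 0. Lengths are in m, angles in degrees, forces in N, time in s.
With the tool pointing down it reaches from about 0.375 to 0.75 m from the base axis. Payload 9 kg.
Tool frame: the origin (TCP) lies where the fingers leave the gripper's body, on its centre line; the fingertips stand 73 mm ahead of it and the grasp point (between the pads) lies 54 mm ahead of it (robot.tip_reach is the distance from the TCP to the fingertips, in m); z points along the fingers, y is the line along which they close (so a half turn about z gives the same grasp; the last joint's range is limited). The gripper opens to 85 mm and grips with 20 to 120 N. Pads are 22 mm wide; open, the fingers measure 114 mm over their backs; the gripper's body (76 mm by 85 mm) begins 54 mm behind the grasp point. The pads swing forward as they close: fully open they stand 13 mm farther back than shut.
Start: joints at [50.839, 5.964, 5.575, 89.605, 0, 77.527], TCP at [0.269, 0.536, 0.304] pointing down, gripper open.
Joint ranges: [-171.21, 171.21], [-48.23, 106.86], [-62.78, 66.21], [-105.2, 120.99], [-86.42, 89.51], [-180, 180]. Speed limits (degrees/s): [127.2, 127.2, 147.25, 180, 180, 180].

INTERFACE

Orientations are given as [roll, pitch, yaw] about the fixed x, y, z axes, in that order (R = Rz(yaw) Ry(pitch) Rx(roll)).
In Python, from plant import robot gives the robot as it stands. Calls block until the motion is done:
- robot.move_pose(position, orientation): joint-space move of the TCP to a pose.
- robot.line_to(position, vel=0.15, rotation=None, guard=None): straight line of the TCP; rotation=None keeps the orientation; vel is the mean speed in m/s. With guard (N) it stops when the force on the tool has changed by that much, and returns True; else False.
- robot.goto_joints(angles): joint-space move.
- robot.set_gripper(opening): finger opening in m; the grip force is fixed at half the most; returns when the fingers have stopped.
- robot.pause(seconds).
- robot.ik(position, orientation): joint angles nearest the present ones, or None.
- robot.observe(): the state.
- robot.grab_frame(name): name is "scene" or "top" or "wrist"; returns the picture (384x512x3 uint8, blue, green, red); there is no depth.
- robot.get_calibration(name): a dict with "vertical_fov" (degrees; the focal length in pixels is half the picture's height over the tangent of half this angle, whatever the lens; pixels are square), "cx", "cy" (the principal point, pixels), "rvec" (rotation vector, rad) and "tvec" (3), from world to camera coordinates, as OpenCV has them. Camera axes: x right, y down, z forward; pixel columns grow to the right and rows downward; lengths in m; the calibration is good to about 2 mm. The wrist camera is an equidistant fisheye: a pixel r from the principal point sees the ray r / f radians off the axis. A picture is of the moment at which its call begins: read the wrist's pose just before it. get_calibration takes no time and is no camera call; for the wrist camera it gives the pose at the moment of the call.
A pose or a line that the arm cannot do raises robot.IKError and nothing moves.
- robot.job_done(): hands the job in; it is judged then, once.
The state is a dict: "time": time; "q": joint angles; "qvel": joint speeds; "joint_torque": joint torques, N m; "tool_pos": TCP position; "tcp_rot": TCP orientation; "ft_force": force on the tool from outside, world axes, zero at the start; "torque": the same for the moment, N m; "gripper_width": finger opening in m; "gripper_force": force on a finger pad.
Only numpy, scipy, OpenCV 4.12 (cv2) and the standard library are available. Lean on these libraries where they do the work, as an engineer would, in place of code of your own. Each camera call takes 0.05 s, during which the arm holds its last target. There are 200 camera calls.

TASK

Get the big wooden shim block ready for its hinge: push it along the trestle top, flat on the surface and never lifted, into the corner made by the long batten and the clamped end stop, so that its long side lies flush against the batten and its end is up against the stop. Push gently, without flinging it, leave the hinge, the tumbler and the screwdriver where they are, and finish with the hand clear.

Things in the scene. Friction and masses are not known exactly. Their poses are not given: they have to be found in the camera images.
- shim_block: Loose flat wooden block to push: 100 mm (own x) by 130 mm (own y, the long sides) by 24 mm high, 0.15 to 0.3 kg. Origin: centre of its underside. A hinge recess 3 mm deep, 30 by 64 mm, is cut in the top at its -x long edge. It starts on the robot's side of the batten, its centre 135 to 185 mm from the batten's origin line, its +x long side towards the batten but up to 0.35 rad out of line.
- batten: Fixed straight wooden batten, 30 mm (own x) by 460 mm (own y, along it) by 36 mm high. Origin: centre of its underside. Its front face, towards the robot, is the plane own x = -15 mm. With the block flush, the block's centre is at own x = -65 mm.
- end_stop: Fixed wooden shim near the batten's left or right end, 80 (own x) by 22 (own y) by 36 mm high, standing out square from its front face, axes parallel to the batten's. Origin: centre of its underside. Held by a steel clamp 63 mm high, its knob out to own x = -165 mm. The face (own y +11 or -11 mm) towards the batten's middle is the stop: block home is 76 mm centre to centre along y.
- hinge: Bystander: loose open flat steel hinge, 70 mm (own x) by 50 mm (own y), 4 mm thick with an 8 mm barrel, lying in front of the batten at the end away from the end stop. Origin at the centre of its underside.
- tumbler: Bystander: clear glass tumbler of screws, 72 mm across the rim, 85 mm high, to one side nearer the robot. Origin at the centre of its underside.
- screwdriver: Bystander: stubby screwdriver, 115 mm long, lying flat on the other side from the tumbler, yellow handle about 26 mm thick. Origin under its middle, own x along it.
There are look-alikes about, which are no part of the job. Several things look just like the shim_block: the one meant starts nearest to the robot's base. Leave any green look-alike of the end_stop alone.

How it is judged:
By the outcome, as a careful person would: the job done as asked, in the order asked, and still so for the second after the job is handed in, with the robot touching nothing.
It also fails if it takes over 56 s, if anything falls off the work surface, if the arm or the gripper's body presses on something with over 40 N, if the wrist force passes 120 N, or if a joint passes its speed limit or range.

## Working session

There is one attempt and no reset: what is moved stays moved. The work goes in short steps, each a Python script; the robot and the scene stay as the last script left them, time stands still between calls to the robot, and variables do not carry over. Pictures are saved under pics/ and viewed, at most 10 in all, crops included, and the job is handed in when it is done.

```bash
mkdir -p pics; ls; cat > h.py <<'E'
import numpy as np, cv2
from plant import robot
def cast(cal,px,z):
    px=np.atleast_2d(np.array(px,float)); f=192/np.tan(np.radians(cal["vertical_fov"])/2)
    d=np.c_[(px[:,0]-cal["cx"])/f,(px[:,1]-cal["cy"])/f,np.ones(len(px))]
    R=cv2.Rodrigues(np.array(cal["rvec"],float))[0]; t=np.array(cal["tvec"],float).ravel()
    c=-R.T@t; w=d@R
    return c+w*((z-c[2])/w[:,2])[:,None]
E
python3 - <<'E'
from h import *
for n in("top","scene"):
    im=robot.grab_frame(n); cv2.imwrite(f"pics/{n}0.png",im)
    c=robot.get_calibration(n); R=cv2.Rodrigues(np.array(c["rvec"],float))[0]
    print(n,c,-R.T@np.array(c["tvec"]).ravel())
print(robot.observe())
E
```

```text
pics
top {'vertical_fov': 49.051986086417415, 'cx': 253.07863792633168, 'cy': 194.83209026888213, 'rvec': array([ 2.19118861, -2.14023638,  0.11284964]), 'tvec': array([-0.01887416,  0.487572  ,  0.95131854])} [ 0.38434847 -0.01063376  0.99762359]
scene {'vertical_fov': 47.307716163787916, 'cx': 253.69971767153052, 'cy': 187.15707773065992, 'rvec': array([ 2.46796627,  0.7245272 , -0.22543593]), 'tvec': array([-0.39195358, -0.18877917,  1.32746794])} [ 0.81662508 -0.5336261   0.99990149]
{'time': 0.1, 'q': array([ 5.08370512e+01,  5.99706822e+00,  5.53085782e+00,  8.96040570e+01,
       -1.59840108e-03,  7.75263459e+01]), 'qvel': array([-0.02043418, -0.08496439,  0.09007203,  0.03349957, -0.00738143,
       -0.01498193]), 'joint_torque': array([ 6.66290012e-03, -5.58204889e+01,  5.04721606e+01,  1.29426504e-02,
       -2.57512665e-04,  1.48685143e-05]), 'tool_pos': array([0.26935322, 0.53590241, 0.30317459]), 'tcp_rot': array([-1.79931046e+02, -1.36164385e-02,  1.53310698e+02]), 'ft_force': array([-0.43463151,  0.80170741, -0.44320719]), 'torque': array([ 0.01060175,  0.03733999, -0.02882805]), 'gripper_force': 0.0, 'gripper_width': 0.08541514684349817}
```

View pics/top0.png

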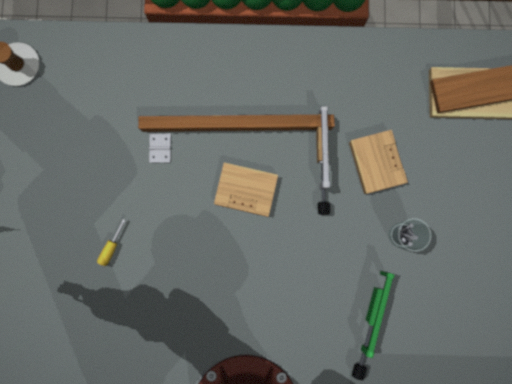

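View pics/scene0.png

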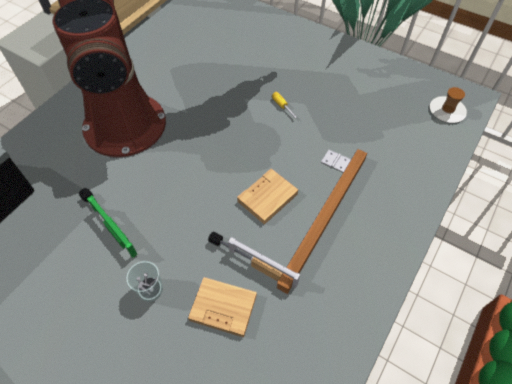

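The top view has +x up and +y left. The block is at about (247,190), the batten runs along row 122, and the stop is at its right end, about (321,145). The hinge is at (160,148), the tumbler at (411,235) and the screwdriver at (112,243). The look-alike block is at (379,162).

```bash
cat > m.py <<'E'
from h import *
def blk(im,seed):
    hsv=cv2.cvtColor(im,cv2.COLOR_BGR2HSV)
    m=((hsv[...,0]>8)&(hsv[...,0]<26)&(hsv[...,1]>70)&(hsv[...,2]>110)).astype(np.uint8)
    m=cv2.morphologyEx(m,cv2.MORPH_CLOSE,np.ones((5,5)))
    cs,_=cv2.findContours(m,cv2.RETR_EXTERNAL,cv2.CHAIN_APPROX_NONE)
    return max((c for c in cs if cv2.pointPolygonTest(c,seed,False)>=0),key=cv2.contourArea)
E
python3 - <<'E'
from m import *
for n,s in(("top",(247,190)),("scene",(267,195))):
    im=cv2.imread(f"pics/{n}0.png"); c=blk(im,s); cal=robot.get_calibration(n)
    for z in (0.,.024,):
        w=cast(cal,c[:,0],z)[:,:2]; r=cv2.minAreaRect((w*1000).astype(np.float32)); print(n,z,r)
    hsv=cv2.cvtColor(im,cv2.COLOR_BGR2HSV)
    if n=="top":
        print("col",[ (y,hsv[y,230].tolist()) for y in range(112,136)])
        print("row",[ (x,hsv[145,x].tolist()) for x in range(312,332)])
im=cv2.imread("pics/top0.png"); a=cv2.resize(im[100:225,130:345],None,fx=3.7,fy=3.7,interpolation=cv2.INTER_CUBIC)
cv2.imwrite("pics/z.png",a)
E
```

```text
top 0.0 ((503.99273681640625, 10.702163696289062), (134.15821838378906, 103.30558013916016), 78.20024108886719)
top 0.024 ((501.11444091796875, 10.188888549804688), (130.93075561523438, 100.82030487060547), 78.20024108886719)
col [(112, [90, 16, 110]), (113, [86, 16, 111]), (114, [20, 14, 108]), (115, [11, 79, 123]), (116, [13, 131, 132]), (117, [14, 149, 132]), (118, [13, 143, 137]), (119, [14, 143, 141]), (120, [14, 137, 143]), (121, [14, 144, 140]), (122, [13, 146, 140]), (123, [14, 143, 137]), (124, [13, 142, 138]), (125, [14, 144, 143]), (126, [14, 138, 135]), (127, [14, 154, 101]), (128, [13, 154, 68]), (129, [13, 143, 57]), (130, [14, 105, 56]), (131, [30, 20, 63]), (132, [81, 22, 82]), (133, [93, 21, 110]), (134, [100, 13, 121]), (135, [94, 17, 122])]
row [(312, [90, 17, 107]), (313, [83, 18, 111]), (314, [81, 16, 109]), (315, [70, 7, 103]), (316, [25, 35, 94]), (317, [19, 93, 96]), (318, [19, 101, 131]), (319, [18, 106, 157]), (320, [17, 104, 162]), (321, [16, 78, 150]), (322, [14, 23, 146]), (323, [114, 8, 164]), (324, [113, 11, 178]), (325, [109, 12, 175]), (326, [113, 12, 171]), (327, [108, 9, 141]), (328, [105, 5, 95]), (329, [72, 17, 76]), (330, [60, 13, 77]), (331, [85, 19, 80])]
scene 0.0 ((497.45294189453125, 20.795310974121094), (141.30320739746094, 110.41885375976562), 78.15435028076172)
scene 0.024 ((505.11376953125, 7.487876892089844), (137.9115753173828, 107.7685546875), 78.15434265136719)
```

View pics/z.png

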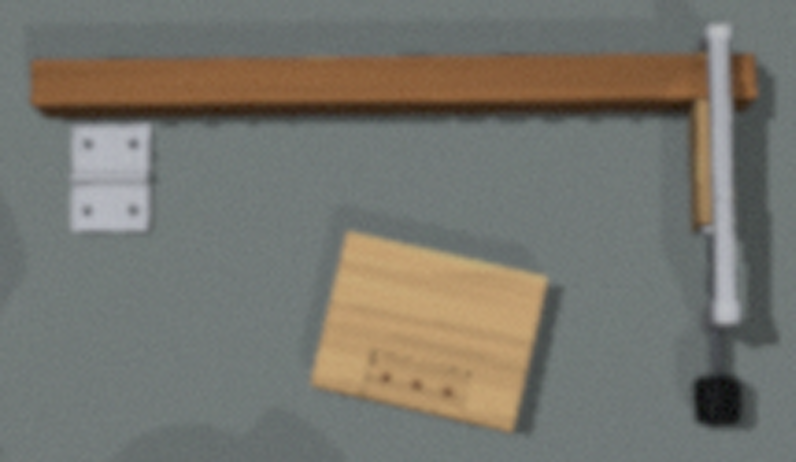

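The zoomed crop confirms the block is turned about -12° and that its robot side carries the recess. The batten's front edge runs from crop (40,106) to (690,99), and the stop's left face is at crop x≈693. The clamp bar and knob extend down to crop (717,425). Next I fit the batten front and the stop face.

```bash
python3 - <<'E'
from m import *
im=cv2.imread("pics/top0.png"); cal=robot.get_calibration("top")
V=cv2.cvtColor(im,cv2.COLOR_BGR2HSV).astype(float)
pt=[];pb=[]
for x in range(180,310,3):
    v=V[118:140,x,2]; g=np.diff(v); i=np.argmin(g[:13]); 
    w=np.clip(-g[max(i-2,0):i+3],0,None); pt.append((x,118.5+np.dot(w,np.arange(max(i-2,0),i+3))/w.sum()))
    s=V[118:140,x,1]; g=np.clip(-np.diff(s),0,None)[7:16]; pb.append((x,118.5+7+np.dot(g,np.arange(9))/g.sum()))
for p,z in((pt,.036),(pb,0)):
    w=cast(cal,p,z); k=np.polyfit(w[:,1],w[:,0],1); r=w[:,0]-np.polyval(k,w[:,1]); g=abs(r)<.003; k=np.polyfit(w[g,1],w[g,0],1)
    print("front",z,"x at y=0",k[1],"deg",np.degrees(np.arctan(k[0])),r.std())
for y in range(134,158,4):
    s=V[y,308:322,1]; i=np.where(s>55)[0][0]; xx=308+i-(s[i]-55)/(s[i]-s[i-1]); print(y,cast(cal,[(xx,y)],0)[0],cast(cal,[(xx,y)],.036)[0], V[y,314:322,2])
# scene check of batten: left top/low edge
for n,s in(("hinge",(160,148)),("ends",(139,118)),("r",(334,118)),("knob",(324,208))): print(n,cast(cal,[s],.0)[0][:2],cast(cal,[s],.036)[0][:2])
# two-view height of the block: near corners
a=cv2.boxPoints(cv2.minAreaRect(blk(im,(247,190)))); print(a)
b=cv2.boxPoints(cv2.minAreaRect(blk(cv2.imread("pics/scene0.png"),(267,195)))); c2=robot.get_calibration("scene")
def P(c):
    f=192/np.tan(np.radians(c["vertical_fov"])/2);K=np.array([[f,0,c["cx"]],[0,f,c["cy"]],[0,0,1]]);return K@np.c_[cv2.Rodrigues(np.array(c["rvec"]))[0],np.array(c["tvec"]).ravel()]
# scene top-face corners by eye: recess-side etc.
cs=blk(cv2.imread("pics/scene0.png"),(267,195)); q=cv2.approxPolyDP(cs,5,True)[:,0]; print(q)
qt=cv2.approxPolyDP(blk(im,(247,190)),5,True)[:,0]; print(qt)
for p in qt:
    best=[]
    for s in q:
        X=cv2.triangulatePoints(P(cal),P(c2),p.astype(float),s.astype(float)).ravel();X=X[:3]/X[3]
        e=np.linalg.norm((lambda u:u[:2]/u[2])(P(c2)@np.r_[X,1])-s); best.append((e,X.round(4),s))
    print(p,min(best,key=lambda t:t[0]))
E
```

```text
front 0.036 x at y=0 0.6462954311310503 deg -1.8725602315327574 0.00024224013167867012
front 0 x at y=0 0.6490228107677072 deg -1.8211883966889495 0.0003280059874415232
134 [ 6.42302365e-01 -1.56239952e-01  1.11022302e-16] [ 0.6329939  -0.15098564  0.036     ] [107.  99.  92.  96. 125. 159. 161. 145.]
138 [ 6.32420553e-01 -1.56364897e-01  1.11022302e-16] [ 0.62346868 -0.15110608  0.036     ] [107. 102.  93.  95. 126. 156. 160. 147.]
142 [ 6.22572957e-01 -1.57084982e-01  1.11022302e-16] [ 0.61397645 -0.15180018  0.036     ] [110. 101.  90. 102. 132. 161. 162. 149.]
146 [ 6.12732335e-01 -1.57237506e-01 -1.11022302e-16] [ 0.60449093 -0.1519472   0.036     ] [106. 100.  92.  98. 131. 157. 161. 152.]
150 [ 0.60291767 -0.15763693  0.        ] [ 0.59503043 -0.15233221  0.036     ] [109. 109.  99.  96. 119. 143. 155. 146.]
154 [ 0.59312054 -0.15792639  0.        ] [ 0.58558685 -0.15261123  0.036     ] [108. 106.  94.  98. 116. 143. 156. 153.]
hinge [0.59899465 0.21992829] [0.59124898 0.21160828]
ends [0.67199557 0.27448843] [0.66161561 0.26419958]
r [ 0.6830564  -0.19956374] [ 0.6722773  -0.19274605]
knob [ 0.46314275 -0.17651463] [ 0.4602994  -0.17052869]
[[213.41571 203.86517]
 [223.08987 161.94382]
 [277.86514 174.58426]
 [268.19098 216.50562]]
[[271 169]
 [237 197]
 [264 223]
 [297 192]]
[[224 163]
 [214 202]
 [267 216]
 [277 176]]
[224 163] (np.float64(0.006159107977229681), array([0.5637, 0.0635, 0.0124]), array([297, 192], dtype=int32))
[214 202] (np.float64(0.057874007753687944), array([0.4693, 0.083 , 0.0245]), array([271, 169], dtype=int32))
[267 216] (np.float64(0.08741366959186873), array([ 0.44  , -0.0407,  0.0206]), array([237, 197], dtype=int32))
[277 176] (np.float64(0.3841038718391479), array([ 0.5371, -0.0625,  0.0069]), array([264, 223], dtype=int32))
```

```bash
cat >> h.py <<'E'
A=np.radians(1.85); EX=np.array([np.cos(A),np.sin(A),0]); EY=np.array([-np.sin(A),np.cos(A),0])
O=np.array([0.652,-0.1565,0])  # corner: batten front x stop face
def W(u,v,z): return O+u*EX+v*EY+np.array([0,0,z])
def uv(p): d=np.array(p)-O; return d@EX,d@EY
def st(t=""):
    o=robot.observe(); print(t,"t",round(o["time"],2),"uv",np.round(uv(o["tool_pos"]),4),"z",o["tool_pos"][2].round(4),"F",o["ft_force"].round(1),"tip",robot.tip_reach,o["gripper_width"].round(3))
E
python3 - <<'E'
from h import *
r=[180,0,-178.15]
u0=-0.235; v0=uv([0.42,0.012,0])[1]
robot.move_pose(W(u0,v0,.2),r); robot.set_gripper(0.05); st("above")
robot.line_to(W(u0,v0,.105),.2)
print(robot.line_to(W(u0,v0,.07),.03,guard=3)); st("touch")
z=robot.observe()["tool_pos"][2]+.006
robot.line_to(W(u0,v0,z),.05); st("up")
print(robot.line_to(W(-.135,v0,z),.06,guard=12)); st("push")
cv2.imwrite("pics/top1.png",robot.grab_frame("top"))
E
```

```text
Traceback (most recent call last):
  File "h.py", line 14, in st
    o=robot.observe(); print(t,"t",round(o["time"],2),"uv",np.round(uv(o["tool_pos"]),4),"z",o["tool_pos"][2].round(4),"F",o["ft_force"].round(1),"tip",robot.tip_reach,o["gripper_width"].round(3))
                                                                                                                                                                        ^^^^^^^^^^^^^^^^^^^^^^^^
AttributeError: 'float' object has no attribute 'round'
```

```bash
sed -i 's/,o\["gripper_width"\].round(3)/,round(o["gripper_width"],3)/' h.py
python3 - <<'E'
from h import *
u0=-0.235; v0=uv([0.42,0.012,0])[1]; st("above")
robot.line_to(W(u0,v0,.105),.2)
print(robot.line_to(W(u0,v0,.065),.03,guard=3)); st("touch")
z=robot.observe()["tool_pos"][2]+.006
robot.line_to(W(u0,v0,z),.05); st("up")
print(robot.line_to(W(-.135,v0,z),.06,guard=12)); st("push")
cv2.imwrite("pics/top1.png",robot.grab_frame("top"))
E
```

```text
above t 2.53 uv [-0.235  0.176] z 0.2 F [-0.5 -0.1 -0.4] tip 0.0726 0.05
True
touch t 4.23 uv [-0.2352  0.176 ] z 0.0696 F [-2.5  1.3  6.6] tip 0.0726 0.05
up t 4.52 uv [-0.2347  0.1758] z 0.0759 F [0.3 0.2 0.3] tip 0.0726 0.05
False
push t 6.33 uv [-0.135   0.1759] z 0.0757 F [-0.3 -0.7  0.4] tip 0.0726 0.05
```

View pics/top1.png

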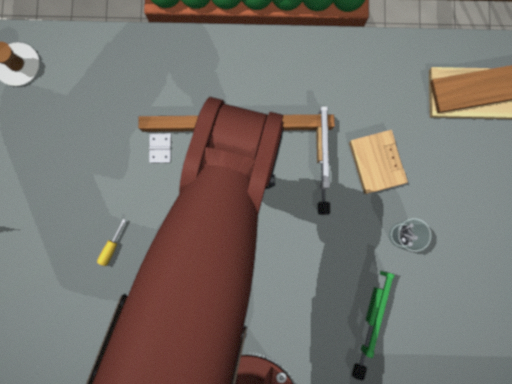

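The arm hides the block in the top view. I'll push on to batten contact, back off, and check with the scene camera.

```bash
python3 - <<'E'
from h import *
v0=uv(robot.observe()["tool_pos"])[1]; z=.0758
print(robot.line_to(W(-.1,v0,z),.03,guard=7)); st("batten")
u=uv(robot.observe()["tool_pos"])[0]
robot.line_to(W(u-.03,v0,z),.15)
robot.line_to(W(u-.03,v0,.16),.25); st()
cv2.imwrite("pics/s1.png",robot.grab_frame("scene"))
E
```

```text
True
batten t 7.19 uv [-0.111   0.1761] z 0.075 F [-0.1  0.6 -0.2] tip 0.0726 0.05
 t 8.02 uv [-0.1398  0.1756] z 0.1611 F [-0.4 -0.8  0.6] tip 0.0726 0.05
```

View pics/s1.png

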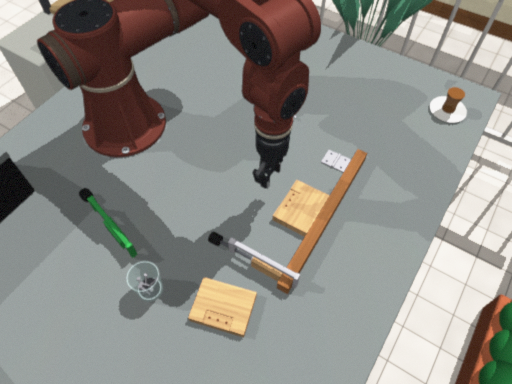

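The scene view shows the block, around (303,207), flush with the batten and well clear of the hinge at (335,161). Now I push its end towards the stop.

```bash
python3 - <<'E'
from h import *
q=robot.observe()["q"]; c=[]
for y in (91.85,-88.15):
    j=robot.ik(W(-.05,.277,.17),[180,0,y]); print(y,None if j is None else j.round(0)); 
    if j is not None: c.append((abs(j-q).max(),y))
y=min(c)[1]
robot.move_pose(W(-.05,.277,.17),[180,0,y]); robot.set_gripper(.04)
robot.line_to(W(-.05,.277,.105),.2)
g=robot.line_to(W(-.05,.277,.079),.06,guard=4); st("down"); assert not g
print(robot.line_to(W(-.05,.155,.079),.06,guard=15)); st("push")
print(robot.line_to(W(-.05,.125,.079),.03,guard=7)); st("stop")
v=uv(robot.observe()["tool_pos"])[1]
robot.line_to(W(-.05,v+.03,.079),.15); robot.line_to(W(-.05,v+.03,.18),.25); st()
cv2.imwrite("pics/s2.png",robot.grab_frame("scene"))
E
```

```text
91.85 [-1.  8. -6. 76.  0. 87.]
-88.15 [ -1.   8.  -6.  76.   0. -93.]
down t 10.62 uv [-0.0502  0.277 ] z 0.0788 F [0.2 0.3 0.1] tip 0.0726 0.04
False
push t 12.8 uv [-0.05    0.1551] z 0.079 F [-0.8  2.   1.5] tip 0.0726 0.04
True
stop t 13.35 uv [-0.0503  0.1431] z 0.0786 F [0.3 3.6 1.5] tip 0.0726 0.04
 t 14.24 uv [-0.0496  0.1724] z 0.1808 F [-0.8  0.6 -1.1] tip 0.0726 0.04
```

View pics/s2.png

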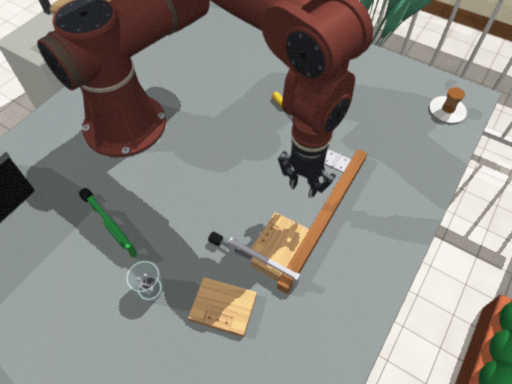

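The block, around (278,242), sits in the corner. One more gentle push against the batten, then a final nudge at the end, then clear.

```bash
python3 - <<'E'
from h import *
r=[180,0,-178.15]
robot.move_pose(W(-.15,.08,.18),r)
robot.line_to(W(-.15,.08,.105),.2)
g=robot.line_to(W(-.15,.08,.079),.06,guard=4); st("down"); assert not g
print(robot.line_to(W(-.1,.08,.079),.03,guard=9)); st("batten")
u=uv(robot.observe()["tool_pos"])[0]
robot.line_to(W(u-.03,.08,.079),.15); robot.line_to(W(u-.03,.08,.18),.25)
robot.move_pose(W(-.05,.175,.18),[180,0,91.85])
robot.line_to(W(-.05,.175,.105),.2)
robot.line_to(W(-.05,.175,.079),.06)
print(robot.line_to(W(-.05,.125,.079),.03,guard=9)); st("stop")
v=uv(robot.observe()["tool_pos"])[1]
robot.line_to(W(-.05,v+.03,.079),.15); robot.line_to(W(-.05,v+.03,.2),.25)
robot.move_pose([.269,.536,.304],[180,0,153.3]); st("clear")
im=robot.grab_frame("top"); cv2.imwrite("pics/top2.png",im)
cv2.imwrite("pics/z2.png",cv2.resize(im[100:225,130:345],None,fx=3.7,fy=3.7,interpolation=cv2.INTER_CUBIC))
E
```

```text
down t 16.62 uv [-0.1502  0.0801] z 0.0788 F [-0.1 -0.1  0.3] tip 0.0726 0.04
True
batten t 17.83 uv [-0.1111  0.0802] z 0.0783 F [ 0.7  0.2 -0.1] tip 0.0726 0.04
True
stop t 22.48 uv [-0.0503  0.1431] z 0.0786 F [0.5 2.1 1.3] tip 0.0726 0.04
clear t 25.69 uv [-0.3597  0.704 ] z 0.3037 F [ 0.3 -0.4  0.1] tip 0.0726 0.04
```

View pics/z2.png

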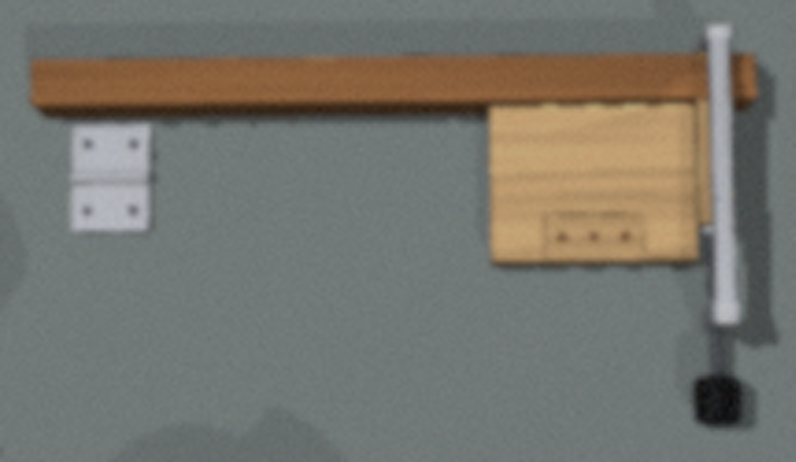

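The final crop shows the block flush with the batten at row ~102 and up against the stop at column ~697. The hinge hasn't moved and the hand is clear.

```bash
python3 -c "
from h import *
print(robot.job_done())"
```

```text
the job is handed in; nothing more can be done
None
```

The shim block is flush against the batten with its end up against the stop, pushed flat the whole way, the hand is clear, and the job was handed in at about 26 s.

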